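Lean the light panel in its stand until the switch clicks

TASK

Stand the inspection light panel up in its curved stand: slide it by its foot bar so that it rides up and leans squarely in the middle of the steel back, and go on just until the bar pushes the roller lever past its click, switching the light on. Do not force the lever beyond that (overtravel breaks the switch); leave the panel leaning there by itself and the other things on the bench where they are.

Things in the scene. Friction and masses are not known exactly. Their poses are not given: they have to be found in the camera images.
- panel: Loose light panel, 0.4 to 0.72 kg, lying flat, white face up: black slab 96 mm wide (y), 8 thick, with an aluminium foot bar across the end away from the stand; 180 mm long in x over all. Origin: middle of the bar's outer bottom edge, on which the leaning panel stands; x along the slab to its free far edge, z out of the white face. Tilt of z from vertical = slab's angle from level.
- foot_bar (a point): Centre of the panel's foot bar, axes as the panel's; 10 mm along x and 13 mm along z from its origin. Bar 160 mm long (y), 20 mm (x), 26 mm high: it sticks out 32 mm beyond the slab at each side, is flush with it underneath and rises 18 mm above its face.
- far_edge (a point): Middle of the slab's free far edge, underneath (180 mm along x from the panel's origin); it rides up the stand.
- stand: Fixed sheet-steel scoop, 116 mm wide (y). Origin: on the bench, middle of its front lip; x points into it (the way the panel is pushed), y to the left seen that way. Its face runs through (x,z) 0,0 - 14,8 - 26,22 - 37,42 - 46,66 - 54,98 - 66,184 mm (polished, slippery). A panel pushed along +x by its foot rides up it and leans 60 to 66 degrees from level with its foot edge 26 to 14 mm in front of the lip.
- switch (a point): Top of the fixed black switch body beside the stand, 78 mm high, spanning y -58 to -84 mm and x 22 to 58 mm of the stand; a nose at its top, 64 to 78 mm above the bench, reaches out to x = -16 mm and carries the lever. The slab passes beside the roller if centred within about 14 mm.
- lever (a joint): Roller lever of the switch (rad): 0 hanging straight, starts at 0 to 0.06, grows as the roller goes to the stand's +x; arm 42 mm, so 0.1 rad is about 4 mm. About 3.3 N at the roller moves it; it stays where it is left (no spring back). It clicks at 0.12 rad (5 mm), is overtravelled from 0.28 rad (12 mm). The end of the foot bar, not the slab, meets the roller when the panel is nearly up.
- roller (a point): Centre of the lever's white roller (16 mm diameter, 12 mm wide); with the lever at 0 it is at (x,y,z) -8,-71,18 mm of the stand.
- oil: Bystander: small clear plastic oil bottle, 36 mm diameter, 85 mm tall; origin under its centre.
- jar: Bystander: amber glass jar, 60 mm diameter, 55 mm tall; origin under its centre.
- driver: Bystander: screwdriver lying down, 190 mm long, green handle.
- driver2: Bystander: screwdriver lying down, 170 mm long, wooden handle.
- brush: Bystander: wooden brush lying down, 180 mm long.
- block: Bystander: wooden block 120 x 70 x 30 mm; origin under its centre.
- tin: Bystander: shallow open brass tin 130 x 190 x 30 mm; origin under its centre.

How it is judged:
By the outcome, as a careful person would: the job done as asked, in the order asked, and still so for the second after the job is handed in, with the robot touching nothing.
It also fails if it takes over 59 s, if anything falls off the work surface, if the arm or the gripper's body presses on something with over 40 N, if the wrist force passes 120 N, or if a joint passes its speed limit or range.

ROBOT

A 6-joint arm with a two-finger parallel gripper is mounted at the origin on the work surface. World frame = base frame: x ahead of the robot, y to its left, z up, the work surface at z = 0. Lengths are in m, angles in degrees, forces in N, time in s.
With the tool pointing down it reaches from about 0.25 to 0.775 m from the base axis. Payload 8.9 kg.
Tool frame: the origin (TCP) lies midway between the tips of the shut fingers; the grasp point (between the pads) lies bot.pinch_z behind it (bot.pinch_z is the distance from the TCP to the grasp point, in m); z points along the fingers, y is the line along which they close (so a half turn about z gives the same grasp; the last joint's range is limited). The gripper opens to 85 mm and grips with 20 to 120 N. Pads are 22 mm wide; open, the fingers measure 114 mm over their backs; the gripper's body (76 mm by 85 mm) begins 54 mm behind the grasp point. The pads swing forward as they close: fully open they stand 13 mm farther back than shut.
Start: joints at [-75.247, 16.656, -8.789, 64.555, 0, 82.019], TCP at [0.203, -0.484, 0.231] pointing down, gripper open.
Joint ranges: [-144.48, 144.48], [-52.06, 99.96], [-74.48, 78.29], [-112.23, 115.85], [-86.99, 84.42], [-180, 180]. Speed limits (degrees/s): [127.2, 127.2, 159.86, 180, 180, 180].

INTERFACE

Orientations are given as a 3x3 rotation matrix whose columns are the frame's x, y, z axes.
In Python, from station import bot gives the robot as it stands.
- The arm moves only by the shell command python3 -m crank 'ROWS'. ROWS is JSON, a list of rows, each a list of 5 numbers: the shift along the tool's x, y, z each as a share of 0.2 m, from -1 to 1, then the turn about the tool's z as a share of pi/2 rad, from -1 to 1, then the opening, from 0 (shut) to 1 (fully open). In form: [[tx, ty, tz, twist, claw], ...]. A call has 1 to 5 rows; each row is the pose to reach, as a shift and turn from the pose commanded when the call began, along the tool's axes at that moment; what a row does not reach only later rows make up. A row lasts 1/8 s, in which the tool goes at most 62.5 mm and 10.7 degrees, less where a joint would pass 70% of its speed; a pose out of reach is approached as far as the arm can. A call with a number of a shift or a turn outside -1 to 1 is refused whole. A call with a gripper value outside its range is refused whole. The fingers move at their own pace and stop on an object; the grip force is fixed at half the most. Time passes only in rows, so rows that repeat a pose let the fingers close. It gives the time, the measured TCP pose, the force, the opening and the grip force at its end, in the units of the state.
- bot.get_obs(): the state, without advancing time (a new reading comes with each control period).
- bot.grab_frame(name): name is "side" or "top" or "wrist"; returns a dict with "img" (384x512x3 uint8, red, green, blue), "z_map" (384x512 float32, m along the optical axis (not along the pixel's ray), 0 where there is no reading), "intrinsics" (3x3 intrinsics, pixels), "rvec" (rotation vector, rad) and "tvec" (3), from world to camera coordinates, as OpenCV has them; the wrist camera has in their place "T_tool_cam" (4x4, takes a point from camera to tool coordinates, whose origin is the TCP and whose axes are the flange's). Camera axes: x right, y down, z forward; pixel columns grow to the right and rows downward; lengths in m; the calibration is good to about 2 mm. A picture is of the moment at which its call begins: read the wrist's pose just before it.
- bot.job_done(): hands the job in; it is judged then, once.
Trained networks look in the newest picture that a camera, given by its name, has taken for a name from the list of things; names that differ only in an ending like _2 or _b are one class to them, and where a whole thing is asked for, a point or a joint stands for the part that bears it (a point fixed in the world has none). Each returns a list of dicts, best first, with "confidence" (0 to 1); they miss things now and then, are a little off and sometimes report something else, mostly with a low value. They report only what shows in the picture. A call takes as long as a camera call.
- bot.search_frame(camera, query): "point" ([x, y, z] in m, in the coordinates of the camera as it stood for that picture, good to about 4 mm: the middle of the surface that is visible of it).
The state is a dict: "clock": time; "qpos": joint angles; "dq": joint speeds; "joint_efforts": joint torques, N m; "ee_pos": TCP position; "orientation": TCP orientation; "wrist_force": force on the tool from outside, world axes, zero at the start; "moment": the same for the moment, N m; "gripper_width": finger opening in m; "grasp_force": force on a finger pad.
Only numpy, scipy, OpenCV 4.12 (cv2) and the standard library are available. Lean on these libraries where they do the work, as an engineer would, in place of code of your own. Each camera call takes 0.05 s, during which the arm holds its last target. There are 200 camera calls.

## Working session

There is one attempt and no reset: what is moved stays moved. The work goes in short steps, Python scripts to look and compute and a shell command to move; the robot and the scene stay as the last step left them, time stands still between calls to the robot, and variables do not carry over. Pictures are saved under pics/ and viewed, at most 10 in all, crops included, and the job is handed in when it is done.

```bash
mkdir -p pics; cat > h.py <<'E'
import numpy as np, cv2
from station import bot
def w(f,p):
    R=cv2.Rodrigues(np.array(f["rvec"],float))[0]; return R.T@(np.array(p)-np.array(f["tvec"]).ravel())
def cloud(f):
    z=f["z_map"]; K=f["intrinsics"]; v,u=np.indices(z.shape)
    P=np.stack([(u-K[0][2])*z/K[0][0],(v-K[1][2])*z/K[1][1],z],-1)
    R=cv2.Rodrigues(np.array(f["rvec"],float))[0]
    return (P-np.array(f["tvec"]).ravel())@R
E
python3 - <<'E'
from h import *
np.set_printoptions(precision=4,suppress=True)
fs={}
for c in ("top","side"):
    f=bot.grab_frame(c); fs[c]=f
    cv2.imwrite(f"pics/{c}0.png",f["img"][...,::-1]); np.save(c+"_cloud.npy",cloud(f))
    for q in ("panel","foot_bar","far_edge","stand","switch","roller","oil","jar","driver","driver2","brush","block","tin"):
        r=bot.search_frame(c,q)
        print(c,q,[(w(f,d["point"]).round(3).tolist(),round(d["confidence"],2)) for d in r[:2]])
o=bot.get_obs(); print(o["clock"],o["ee_pos"],o["orientation"],o["wrist_force"],bot.pinch_z)
E
```

```text
top panel [([0.627, -0.044, 0.01], 0.56)]
top foot_bar [([0.626, -0.04, 0.008], 0.8)]
top far_edge [([0.624, -0.04, 0.008], 0.63)]
top stand [([0.541, 0.155, 0.057], 0.98), ([0.511, -0.343, 0.017], 0.22)]
top switch [([0.546, 0.155, 0.059], 0.64)]
top roller []
top oil [([0.73, -0.188, 0.062], 0.72)]
top jar [([0.748, -0.014, 0.054], 0.61)]
top driver [([0.334, -0.138, 0.022], 0.68), ([0.336, 0.166, 0.023], 0.59)]
top driver2 [([0.334, -0.138, 0.022], 0.68), ([0.336, 0.166, 0.023], 0.59)]
top brush [([0.512, -0.343, 0.015], 0.57)]
top block [([0.686, -0.326, 0.033], 0.93)]
top tin [([0.516, 0.394, 0.004], 0.81)]
side panel [([0.634, -0.078, 0.006], 0.87)]
side foot_bar [([0.632, -0.076, 0.007], 0.65)]
side far_edge [([0.632, -0.071, 0.01], 0.95)]
side stand [([0.539, 0.173, 0.064], 0.56), ([0.681, -0.314, 0.025], 0.38)]
side switch [([0.539, 0.176, 0.063], 0.97)]
side roller [([0.733, -0.179, 0.036], 0.6)]
side oil [([0.731, -0.179, 0.036], 0.8), ([0.338, 0.179, 0.019], 0.53)]
side jar [([0.748, -0.005, 0.042], 0.97), ([0.628, -0.071, 0.007], 0.47)]
side driver [([0.337, 0.181, 0.021], 0.88), ([0.329, -0.129, 0.016], 0.85)]
side driver2 [([0.337, 0.181, 0.021], 0.88), ([0.329, -0.129, 0.016], 0.85)]
side brush [([0.509, -0.34, 0.016], 0.86)]
side block [([0.685, -0.314, 0.026], 0.86)]
side tin [([0.517, 0.358, 0.005], 0.74), ([0.733, -0.177, 0.041], 0.32)]
1.4 [ 0.2029 -0.4842  0.2313] [[ 0.9223  0.3865 -0.    ]
 [ 0.3865 -0.9223  0.    ]
 [-0.     -0.     -1.    ]] [-0.6683  0.4898  0.3638] 0.0187
```

View pics/top0.png

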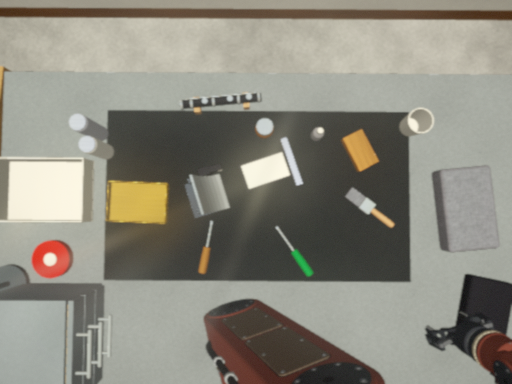

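View pics/side0.png

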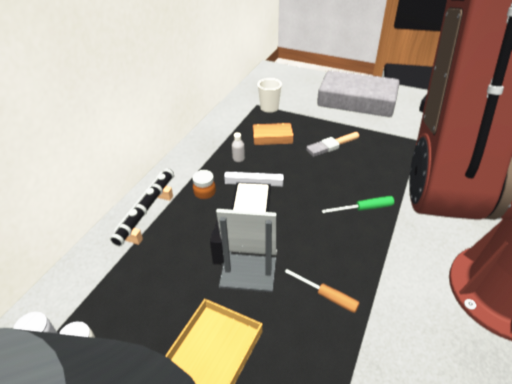

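```bash
python3 - <<'E'
from h import *
np.set_printoptions(precision=4,suppress=True)
T=np.load("top_cloud.npy"); S=np.load("side_cloud.npy")
im=cv2.imread("pics/top0.png")
def rect(m,P,n):
    p=P[m]; r=cv2.minAreaRect((p[:,:2]*1000).astype(np.float32)); print(n,m.sum(),np.array(r[0]).round(1),np.array(r[1]).round(1),round(r[2],1),"z",np.median(p[:,2]).round(4))
    q=p[:,:2]; c=q.mean(0); _,_,V=np.linalg.svd(q-c,full_matrices=False); print("   mean",c,"axis",V[0],np.degrees(np.arctan2(V[0,1],V[0,0])))
for n,P in(("top",T),("side",S)):
    x,y,z=P[...,0],P[...,1],P[...,2]
    reg=(x>.55)&(x<.72)&(y>-.16)&(y<.03)
    rect(reg&(z>.017)&(z<.04),P,n+" bar")
    img=cv2.imread(f"pics/{n}0.png")
    rect(reg&(img.min(2)>150)&(z<.0145)&(z>-.01),P,n+" face")
    reg=(x>.44)&(x<.66)&(y>.06)&(y<.25)
    for a,b in((.01,.03),(.03,.06),(.06,.09),(.09,.14),(.14,.17),(.17,.22)):
        m=reg&(z>a)&(z<b)
        if m.sum()>8: rect(m,P,f"{n} stand z{a}-{b}")
cv2.imwrite("pics/topc.png",np.hstack([cv2.resize(im[130:230,170:310],None,fx=3.4,fy=4,interpolation=2)[:, :400*2],cv2.resize(cv2.imread("pics/side0.png")[160:300,190:290],(300,400),interpolation=2)]))
E
```

```text
top bar 308 [ 648.  -107.9] [155.3  21. ] 18.9 z 0.0257
   mean [ 0.6463 -0.1078] axis [-0.9435 -0.3313] -160.65513067607975
top face 1040 [619.6 -44. ] [144.3 172.6] 19.1 z 0.0086
   mean [ 0.6234 -0.0355] axis [-0.3893  0.9211] 112.9129465027856
top stand z0.01-0.03 253 [534.9 124.3] [156.4 195.3] 21.3 z 0.0158
   mean [0.5396 0.1493] axis [-0.9038  0.4279] 154.6669488416975
top stand z0.03-0.06 197 [546.2 145.7] [122.1  27.5] 10.6 z 0.0438
   mean [0.5457 0.1454] axis [-0.9571 -0.2897] -163.15714558013588
top stand z0.06-0.09 318 [562.7 131.6] [141.5  73.9] 20.0 z 0.077
   mean [0.5836 0.1536] axis [-0.9999 -0.0148] -179.1539231376959
top stand z0.09-0.14 175 [534.9 171. ] [116.   31.2] 20.7 z 0.1126
   mean [0.5378 0.1631] axis [-0.9505 -0.3107] -161.896261886344
top stand z0.14-0.17 118 [533.  176.9] [115.8  23.6] 18.3 z 0.1552
   mean [0.5353 0.1694] axis [-0.9468 -0.3219] -161.22108487996036
top stand z0.17-0.22 166 [532.1 178.5] [115.3  18.4] 17.7 z 0.1821
   mean [0.5337 0.1751] axis [-0.9518 -0.3068] -162.13372300417498
side bar 361 [ 647.8 -107.3] [153.3  24.9] 18.8 z 0.02
[... 301 characters left out ...]
-0.2468] -165.71090606218044
side stand z0.03-0.06 390 [548.7 171. ] [141.3  47.4] 17.9 z 0.0462
   mean [0.5536 0.1695] axis [-0.9484 -0.3171] -161.51310569002806
side stand z0.06-0.09 588 [559.8 168.6] [ 73.4 157.2] 83.4 z 0.0758
   mean [0.561 0.169] axis [-0.9936 -0.1126] -173.53641839781463
side stand z0.09-0.14 788 [533.1 176.2] [115.5  28.3] 18.0 z 0.1162
   mean [0.5329 0.1723] axis [-0.9478 -0.3188] -161.4073349941492
side stand z0.14-0.17 581 [532.3 179.5] [115.5  20.7] 18.1 z 0.1564
   mean [0.5319 0.1766] axis [-0.9526 -0.3043] -162.28313481435742
side stand z0.17-0.22 397 [532.6 178.3] [115.3  19. ] 18.5 z 0.1793
   mean [0.5329 0.1756] axis [-0.951  -0.3092] -161.98807473582593
```

View pics/topc.png

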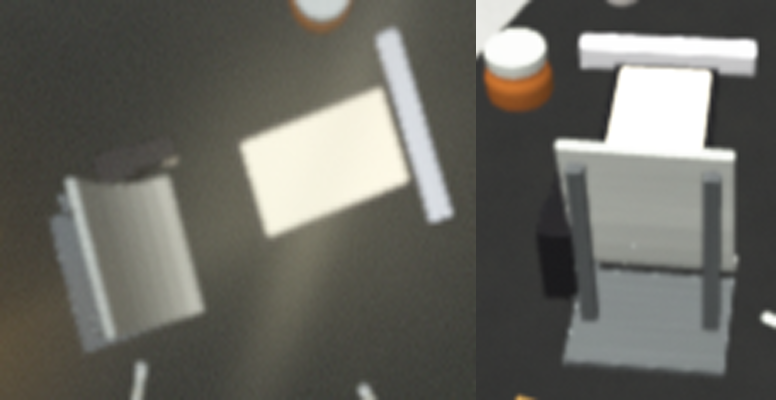

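```bash
cat >> h.py <<'E'
prof=np.array([[0,0],[14,8],[26,22],[37,42],[46,66],[54,98],[66,184]])/1000
E
python3 - <<'E'
from h import *
from scipy.optimize import least_squares
np.set_printoptions(precision=4,suppress=True)
T=np.load("top_cloud.npy"); S=np.load("side_cloud.npy")
a0=np.radians(108.); 
def fr(P,o,a): 
    d=P[...,:2]-o; return d@[np.cos(a),np.sin(a)], d@[-np.sin(a),np.cos(a)]
c=np.array([.5335,.1755])
P=T.reshape(-1,3)
X,Y=fr(P,c,a0); m=(abs(Y)<.05)&(X>-.09)&(X<.02)&(P[:,2]>.02)&(P[:,2]<.175)
Q=P[m]
def res(p):
    x,y=fr(Q,c,p[1]); return (x-p[0]-np.interp(Q[:,2],prof[:,1],prof[:,0]))
s=least_squares(res,[-.06,a0],loss="soft_l1",f_scale=.003); a=s.x[1]; print(m.sum(),s.x[0],np.degrees(a),np.median(abs(s.fun)))
for n,P in(("T",T.reshape(-1,3)),("S",S.reshape(-1,3))):
    X,Y=fr(P,c,a); m=(abs(Y)<.07)&(X>-.03)&(X<.02)&(P[:,2]>.1)&(P[:,2]<.2)
    print(n,"Y ext",np.percentile(Y[m],[.5,1,50,99,99.5]))
    xs,ys=fr(P,c,a); xs=xs-s.x[0]
    m=(ys<-.05)&(ys>-.1)&(xs<.01)&(xs>-.05)&(P[:,2]>.008)&(P[:,2]<.085)
    k=np.c_[xs,ys,P[:,2]][m]; print("switch nose/lever",len(k),k[::max(1,len(k)//12)])
X0=s.x[0]
for b in([.648,-.1079],[.6478,-.1073]):
    x,y=fr(np.array(b),c,a); print("bar in stand",x-X0,y)
E
```

```text
625 -0.06917006784450497 107.77131725867532 0.0006012336498820714
T Y ext [-0.0572 -0.0566  0.0002  0.0573  0.0578]
switch nose/lever 65 [[-0.0116 -0.0808  0.0771]
 [-0.0108 -0.0775  0.0794]
 [ 0.0021 -0.0787  0.0761]
 [-0.0127 -0.074   0.0765]
 [-0.     -0.0745  0.0782]
 [-0.0148 -0.0698  0.0788]
 [-0.0051 -0.0694  0.0808]
 [ 0.0049 -0.0699  0.0756]
 [-0.01   -0.0649  0.0779]
 [ 0.0027 -0.0657  0.0781]
 [-0.012  -0.0611  0.0771]
 [ 0.0009 -0.0622  0.0748]
 [-0.0111 -0.0649  0.0165]]
S Y ext [-0.0575 -0.0566  0.0008  0.0576  0.0577]
switch nose/lever 12 [[-0.0113 -0.0794  0.0767]
 [-0.0073 -0.0786  0.0777]
 [-0.0063 -0.0786  0.0754]
 [-0.0037 -0.0804  0.0747]
 [-0.003  -0.078   0.0757]
 [-0.0002 -0.0798  0.0751]
 [-0.0001 -0.0774  0.0755]
 [ 0.0018 -0.0795  0.074 ]
 [ 0.0077 -0.0781  0.0771]
 [ 0.0064 -0.0762  0.0759]
 [ 0.0061 -0.074   0.0758]
 [ 0.0092 -0.0734  0.0759]]
bar in stand -0.2356542702810394 -0.022537366446055626
bar in stand -0.23502185717225693 -0.02253004115834517
```

```bash
python3 -m crank '[[0.93,-0.29,0,0.04,1],[0.93,-0.29,0,0.04,1],[0.93,-0.29,0,0.04,1],[0.93,-0.29,0,0.04,1]]'; python3 -m crank '[[0.93,-0.29,0,0,1],[0.93,-0.29,0,0,1],[0.93,-0.29,0,0,1],[0.93,-0.29,0,0,1],[0.93,-0.29,0,0,1]]'; python3 -c "
from station import bot;o=bot.get_obs();print(o['clock'],o['ee_pos'],o['orientation'],o['qpos'])"
```

```text
clock: 1.9
ee_pos: [0.3544, -0.3563, 0.2314]
orientation: [[0.943, 0.332, 0.001], [0.332, -0.943, 0.0], [0.001, -0.0, -1.0]]
wrist_force: [-0.7, -0.7, 0.3]
gripper_width: 0.0854
grasp_force: 0.0
clock: 2.52
ee_pos: [0.5084, -0.2434, 0.231]
orientation: [[0.945, 0.328, -0.001], [0.328, -0.945, -0.0], [-0.001, -0.0, -1.0]]
wrist_force: [-0.5, -0.6, -0.2]
gripper_width: 0.0855
grasp_force: 0.0
2.525 [ 0.50844746 -0.2434224   0.23103587] [[ 9.44565953e-01  3.28320846e-01 -7.63441745e-04]
 [ 3.28320828e-01 -9.44566255e-01 -1.52054660e-04]
 [-7.71044025e-04 -1.07028172e-04 -9.99999697e-01]] [-3.29953717e+01  2.09276910e+01 -2.69068776e+00  6.64135639e+01
 -3.11275902e-02  1.27837745e+02]
```

```bash
python3 -m crank '[[0.88,-0.41,0,0,1],[0.88,-0.41,0,0,1],[0.88,-0.41,0.2,0,1],[0.88,-0.41,0.6,0,1],[0.88,-0.41,0.75,0,1]]'; python3 -c "
from h import *
o=bot.get_obs();print(o['clock'],o['ee_pos'],o['orientation'])
f=bot.grab_frame('wrist');cv2.imwrite('pics/w1.png',f['img'][...,::-1])"
```

```text
clock: 3.15
ee_pos: [0.6478, -0.1093, 0.0797]
orientation: [[0.945, 0.327, 0.0], [0.327, -0.945, -0.001], [0.0, 0.001, -1.0]]
wrist_force: [1.0, -0.1, -0.9]
gripper_width: 0.0856
grasp_force: 0.0
3.15 [ 0.64777184 -0.10925431  0.07967026] [[ 9.45106787e-01  3.26761570e-01  1.94590387e-04]
 [ 3.26761628e-01 -9.45106633e-01 -5.40059800e-04]
 [ 7.43787744e-06  5.73998854e-04 -9.99999835e-01]]
```

View pics/w1.png

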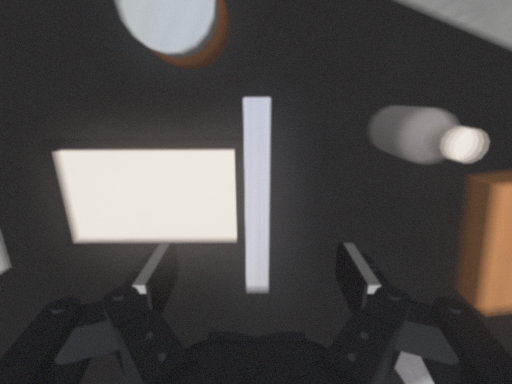

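The wrist view shows the bar (cols 243–271, rows 97–292) centred between the fingers, with the slab left and the jar and bottle clear.

```bash
python3 -m crank '[[0,0,0.2,0,1],[0,0,0.34,0,1],[0,0,0.34,0,0],[0,0,0.34,0,0],[0,0,0.34,0,0]]';python3 -m crank '[[0,0,0,0,0],[0,0,0,0,0],[0,0,0,0,0]]'
```

```text
clock: 3.82
ee_pos: [0.6492, -0.1087, 0.0153]
orientation: [[0.945, 0.327, 0.003], [0.327, -0.945, -0.001], [0.002, 0.002, -1.0]]
wrist_force: [-0.4, -0.2, -0.4]
gripper_width: 0.0325
grasp_force: 0.0
clock: 4.2
ee_pos: [0.6493, -0.1087, 0.0152]
orientation: [[0.945, 0.328, 0.003], [0.328, -0.945, -0.002], [0.002, 0.002, -1.0]]
wrist_force: [-1.9, -2.1, 8.7]
gripper_width: 0.0184
grasp_force: 59.5
```

```bash
python3 -m crank '[[-0.05,-0.04,0,0.007,0],[-0.11,-0.1,0,0.015,0],[-0.11,-0.1,0,0.015,0],[-0.11,-0.1,0,0.015,0]]'; python3 -c "
from h import *
np.set_printoptions(precision=4,suppress=True)
o=bot.get_obs();print(o['clock'],o['ee_pos'],o['orientation'])
a=np.radians(107.77);c=np.array([.5335,.1755])-.0692*np.array([np.cos(a),np.sin(a)])
for n in('top','side'):
    f=bot.grab_frame(n);P=cloud(f).reshape(-1,3);d=P[:,:2]-c
    X=d@[np.cos(a),np.sin(a)];Y=d@[-np.sin(a),np.cos(a)];z=P[:,2]
    m=(X<-.19)&(X>-.25)&(z>.017)&(z<.03)&(abs(Y)<.1)
    print(n,m.sum(),cv2.minAreaRect((np.c_[X,Y][m]*1000).astype(np.float32)))
    g=f['img'].min(2).ravel()
    m=(X>-.2)&(X<-.03)&(abs(Y)<.08)&(g>170)&(z<.015);print(' slab Y',np.percentile(Y[m],[1,50,99]),np.percentile(X[m],[1,99]))
    q=m&(X>-.09);print(' far Y',np.percentile(Y[q],[1,99]));q=m&(X<-.14);print(' near Y',np.percentile(Y[q],[1,99]))
"
```

```text
clock: 4.7
ee_pos: [0.6215, -0.0963, 0.0152]
orientation: [[0.952, 0.305, 0.002], [0.305, -0.952, -0.001], [0.002, 0.001, -1.0]]
wrist_force: [-3.5, 0.2, 11.5]
gripper_width: 0.0183
grasp_force: 60.9
4.7 [ 0.6215 -0.0963  0.0152] [[ 0.9522  0.3054  0.0018]
 [ 0.3054 -0.9522 -0.0006]
 [ 0.0016  0.0012 -1.    ]]
top 6 ((-207.19039916992188, -76.23270416259766), (8.452574729919434, 3.297470808029175), 74.71019744873047)
 slab Y [-0.0424 -0.0077  0.0368] [-0.1854 -0.0567]
 far Y [-0.0427  0.0372]
 near Y [-0.0421  0.0206]
side 355 ((-209.7358856201172, -2.6438827514648438), (35.37474822998047, 159.65170288085938), 0.27564477920532227)
 slab Y [-0.0535 -0.0033  0.0387] [-0.1982 -0.1141]Traceback (most recent call last):
  File "<string>", line 13, in <module>
    q=m&(X>-.09);print(' far Y',np.percentile(Y[q],[1,99]));q=m&(X<-.14);print(' near Y',np.percentile(Y[q],[1,99]))
                                ~~~~~~~~~~~~~^^^^^^^^^^^^^
    return _quantile_unchecked(
        a, q, axis, out, overwrite_input, method, keepdims, weights)
    return _ureduce(a,
                    func=_quantile_ureduce_func,
    ...<5 lines>...
                    overwrite_input=overwrite_input,
                    method=method)
    r = func(a, **kwargs)
    result = _quantile(arr,
                       quantiles=q,
    ...<2 lines>...
                       out=out,
                       weights=wgt)
    slices_having_nans = np.isnan(arr[-1, ...])
                                  ~~~^^^^^^^^^
IndexError: index -1 is out of bounds for axis 0 with size 0
```

```bash
python3 -m crank '[[-0.013,-0.03,0,0,0],[-0.013,-0.03,0,0,0],[-0.013,-0.03,0,0,1],[-0.013,-0.03,0,0,1],[-0.013,-0.03,0,0,1]]'; python3 -m crank '[[0,0,-0.25,0,1],[0,0,-0.5,0,1],[0,0.25,-0.5,-0.2,1],[0,0.4,-0.5,-0.4,1],[0,0.4,-0.5,-0.6,1]]';  python3 -c "
from h import *
np.set_printoptions(precision=4,suppress=True)
o=bot.get_obs();print(o['clock'],o['ee_pos'],o['orientation'])
a=np.radians(107.77);c=np.array([.5335,.1755])-.0692*np.array([np.cos(a),np.sin(a)])
for n in('top','side'):
    f=bot.grab_frame(n);P=cloud(f).reshape(-1,3);d=P[:,:2]-c
    X=d@[np.cos(a),np.sin(a)];Y=d@[-np.sin(a),np.cos(a)];z=P[:,2]
    m=(X<-.18)&(X>-.25)&(z>.017)&(z<.03)&(abs(Y)<.1)
    print(n,m.sum(),cv2.minAreaRect((np.c_[X,Y][m]*1000).astype(np.float32)))
"
```

```text
clock: 5.42
ee_pos: [0.6162, -0.0911, 0.0132]
orientation: [[0.952, 0.306, -0.0], [0.306, -0.952, 0.0], [-0.0, -0.0, -1.0]]
wrist_force: [0.6, -0.4, 0.1]
gripper_width: 0.0718
grasp_force: 0.0
clock: 6.05
ee_pos: [0.6413, -0.1698, 0.113]
orientation: [[0.64, 0.769, 0.0], [0.769, -0.64, -0.0], [-0.0, 0.0, -1.0]]
wrist_force: [-0.1, 0.2, 0.4]
gripper_width: 0.0855
grasp_force: 0.0
6.05 [ 0.6413 -0.1698  0.113 ] [[ 0.6397  0.7686  0.0003]
 [ 0.7686 -0.6397 -0.0004]
 [-0.0001  0.0005 -1.    ]]
top 308 ((-209.70407104492188, -0.35460662841796875), (158.64544677734375, 20.42514991760254), 89.86087036132812)
side 399 ((-209.8465576171875, -0.6505050659179688), (24.739152908325195, 159.8257598876953), 0.3687420189380646)
```

```bash
python3 -m crank '[[0.012,0.008,0.1,-0.2,1],[0.012,0.008,0.2,-0.4,1],[0.012,0.008,0.3,-0.5,1],[0.012,0.008,0.4,-0.64,1],[0.012,0.008,0.4,-0.64,1]]'; python3 -m crank '[[0,0,0,-0.05,1],[0,0,0.1,-0.048,1],[0,0,0.19,-0.048,1],[0,0,0.19,-0.048,1]]';  python3 -c "
from h import *
np.set_printoptions(precision=4,suppress=True)
o=bot.get_obs();print(o['clock'],o['ee_pos'],o['orientation'])
a=np.radians(107.77);d=o['ee_pos'][:2]-np.array([.5546,.1096]);print(d@[np.cos(a),np.sin(a)],d@[-np.sin(a),np.cos(a)])
R=o['orientation'];print(np.degrees(np.arctan2(R[1][0],R[0][0])))
"
```

```text
clock: 6.78
ee_pos: [0.6422, -0.1655, 0.0313]
orientation: [[-0.239, 0.971, -0.003], [0.971, 0.239, 0.001], [0.002, -0.003, -1.0]]
wrist_force: [-0.1, -0.2, 0.8]
gripper_width: 0.0856
grasp_force: 0.0
clock: 7.28
ee_pos: [0.6422, -0.1658, -0.0065]
orientation: [[-0.308, 0.951, -0.003], [0.951, 0.308, 0.001], [0.002, -0.003, -1.0]]
wrist_force: [-0.4, 0.5, -0.1]
gripper_width: 0.0851
grasp_force: 0.0
7.275 [ 0.6422 -0.1658 -0.0065] [[-0.3083  0.9513 -0.0033]
 [ 0.9513  0.3083  0.0013]
 [ 0.0022 -0.0027 -1.    ]]
-0.28901080810665136 0.0006514636787522954
107.95535260908669
```

```bash
python3 -m crank '[[0.15,0,0,0,1],[0.24,0,0,0,1],[0.28,0,0,0,1],[0.32,0,0,0,1],[0.36,0,0,0,1]]'; python3 -m crank '[[0.04,0,0,0,1],[0.08,0,0,0,1],[0.12,0,0,0,1],[0.16,0,0,0,1],[0.2,0,0,0,1]]';  cat > look.py <<'E'
from h import *
import sys
np.set_printoptions(precision=4,suppress=True)
o=bot.get_obs();a=np.radians(107.77);d=o['ee_pos'][:2]-np.array([.5546,.1096]);print(o['clock'],'tool X,Y',d@[np.cos(a),np.sin(a)],d@[-np.sin(a),np.cos(a)],o['ee_pos'][2],o['wrist_force'])
f1=bot.grab_frame('top');f2=bot.grab_frame('side')
S=cloud(f2);np.save('s.npy',S);np.save('t.npy',cloud(f1))
cv2.imwrite(sys.argv[1],np.hstack([cv2.resize(f1['img'][120:240,160:310],(400,320),interpolation=2),cv2.resize(f2['img'][130:300,180:330],(400,450),interpolation=2)[:320]])[...,::-1])
E
python3 look.py pics/l1.png
```

```text
clock: 7.9
ee_pos: [0.6222, -0.099, -0.0042]
orientation: [[-0.309, 0.951, 0.002], [0.951, 0.309, -0.002], [-0.002, 0.001, -1.0]]
wrist_force: [1.5, -4.7, 2.2]
gripper_width: 0.0854
grasp_force: 2.5
clock: 8.52
ee_pos: [0.6097, -0.061, -0.0043]
orientation: [[-0.309, 0.951, 0.002], [0.951, 0.309, -0.002], [-0.002, 0.001, -1.0]]
wrist_force: [2.7, -8.9, 1.2]
gripper_width: 0.0854
grasp_force: 5.2
8.525 tool X,Y -0.17926162196201764 -0.00045552959792606595 -0.004271671216981909 [ 2.6815 -8.9007  1.2499]
```

View pics/l1.png

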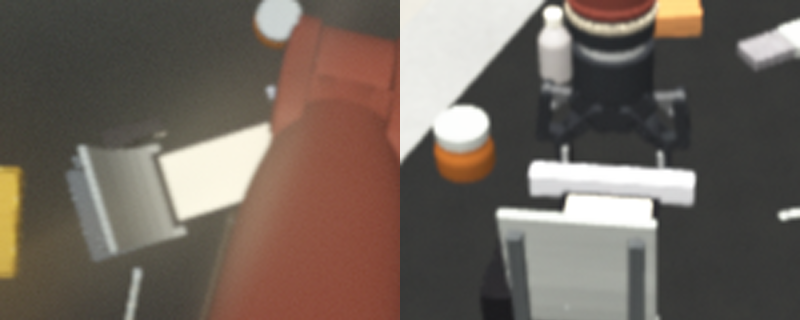

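The two fingertips push squarely on the bar, and the far edge has just mounted the lip (top view around 165,185).

```bash
python3 -m crank '[[0.04,0,0,0,1],[0.08,0,0,0,1],[0.12,0,0,0,1],[0.16,0,0,0,1],[0.2,0,0,0,1]]'; python3 -m crank '[[0.04,0,0,0,1],[0.08,0,0,0,1],[0.12,0,0,0,1],[0.16,0,0,0,1],[0.2,0,0,0,1]]'; python3 look.py pics/l2.png
```

```text
clock: 9.25
ee_pos: [0.5977, -0.025, -0.0048]
orientation: [[-0.307, 0.952, 0.002], [0.952, 0.307, -0.005], [-0.005, 0.0, -1.0]]
wrist_force: [5.7, -17.5, -7.6]
gripper_width: 0.0852
grasp_force: 9.1
clock: 9.88
ee_pos: [0.5837, 0.0153, -0.0053]
orientation: [[-0.309, 0.951, -0.001], [0.951, 0.309, -0.001], [-0.001, -0.001, -1.0]]
wrist_force: [1.6, -5.3, -3.8]
gripper_width: 0.0852
grasp_force: 2.7
9.875 tool X,Y -0.09868515594971962 0.0010309096452746289 -0.005277361549269926 [ 1.6376 -5.259  -3.7898]
```

View pics/l2.png

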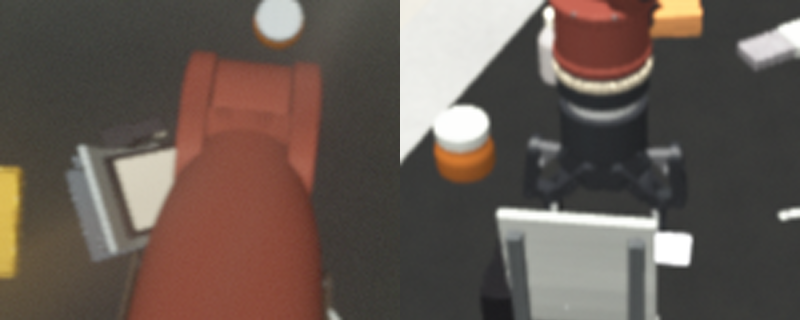

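The panel is riding up centred on the back, and the bar's left end is visible at (672,248) in the side crop.

```bash
python3 -m crank '[[0.03,0,0,0,1],[0.06,0,0,0,1],[0.09,0,0,0,1],[0.12,0,0,0,1],[0.15,0,0,0,1]]'; python3 look.py pics/l3.png; python3 - <<'E'
from h import *
np.set_printoptions(precision=4,suppress=True)
a=np.radians(107.77)
for n in 'ts':
    P=np.load(n+'.npy').reshape(-1,3);d=P[:,:2]-[.5546,.1096];Q=np.c_[d@[np.cos(a),np.sin(a)],d@[-np.sin(a),np.cos(a)],P[:,2]]
    m=(Q[:,0]>-.06)&(Q[:,0]<.01)&(abs(Q[:,1])>.058)&(abs(Q[:,1])<.085)&(Q[:,2]>.004)&(Q[:,2]<.06);print(n,'bar ends/roller\n',Q[m][::max(1,m.sum()//25)])
    m=(Q[:,0]>-.03)&(Q[:,0]<.08)&(abs(Q[:,1])<.046)&(Q[:,2]>.09)
    k=Q[m]; print(len(k),k[::max(1,len(k)//15)])
E
```

```text
clock: 10.6
ee_pos: [0.5747, 0.0448, -0.0047]
orientation: [[-0.31, 0.951, -0.0], [0.951, 0.31, 0.0], [0.0, -0.0, -1.0]]
wrist_force: [1.9, -3.1, -3.2]
gripper_width: 0.0855
grasp_force: 2.0
10.6 tool X,Y -0.06781278589249826 0.0006298539645512996 -0.00469104793169443 [ 1.9074 -3.1365 -3.151 ]
t bar ends/roller
 []
827 [[-0.0268 -0.0442  0.4696]
 [-0.0288 -0.0108  0.5089]
 [-0.0139  0.0019  0.5197]
 [-0.0233  0.0111  0.5221]
 [ 0.0273 -0.0346  0.1155]
 [ 0.0534 -0.0337  0.1521]
 [ 0.0676 -0.0298  0.1836]
 [-0.0196  0.0242  0.5255]
 [-0.0091  0.0246  0.5213]
 [ 0.0417 -0.0096  0.1364]
 [ 0.055  -0.0066  0.1576]
 [ 0.0648 -0.0026  0.1796]
 [-0.0258  0.0456  0.5602]
 [ 0.0522  0.0123  0.1546]
 [ 0.0529  0.0241  0.1542]
 [ 0.0745  0.0445  0.1725]]
s bar ends/roller
 [[-0.0592  0.0581  0.0557]
 [-0.0529  0.0678  0.0596]
 [-0.0563  0.0701  0.0531]
 [-0.0452  0.0645  0.0267]
 [-0.046   0.074   0.0268]
 [-0.0413  0.0624  0.0271]
 [-0.0429  0.0742  0.0266]
 [-0.0394  0.0626  0.0257]
 [-0.0398  0.072   0.0263]
 [-0.037   0.0604  0.0246]
 [-0.0379  0.0698  0.0246]
 [-0.0384  0.0793  0.0251]
 [-
[... 221 characters left out ...]
   0.0706  0.0204]
 [-0.0289  0.08    0.0216]
 [-0.0271  0.066   0.0185]
 [-0.0285  0.0754  0.018 ]
 [-0.0269  0.0614  0.0148]
 [-0.0284  0.0708  0.0142]
 [-0.0292  0.0802  0.0143]
 [-0.0235  0.0664  0.0155]
 [-0.0238  0.0758  0.0162]
 [-0.0303  0.0733  0.0052]]
6872 [[-0.0269  0.0334  0.5439]
 [ 0.0026  0.0408  0.519 ]
 [-0.0143 -0.0049  0.4944]
 [-0.0241 -0.0317  0.475 ]
 [-0.0058  0.0212  0.4715]
 [-0.01   -0.0091  0.4533]
 [-0.0171 -0.0246  0.4337]
 [-0.0174 -0.0238  0.4172]
 [-0.0285 -0.0377  0.39  ]
 [-0.0241 -0.002   0.3644]
 [-0.0125  0.019   0.3372]
 [-0.0279  0.038   0.2953]
 [-0.0293 -0.0117  0.1988]
 [ 0.0748 -0.0439  0.1699]
 [ 0.0649  0.0295  0.1388]
 [ 0.0759 -0.0387  0.092 ]]
```

View pics/l3.png

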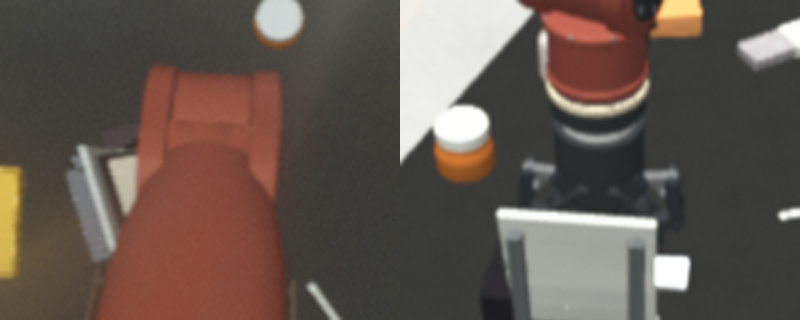

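```bash
python3 -m crank '[[0.015,0,0,0,1],[0.03,0,0,0,1],[0.03,0,0,0,1]]'; cat > wl.py <<'E'
from h import *
import sys
np.set_printoptions(precision=4,suppress=True)
o=bot.get_obs();a=np.radians(107.77);Rs=np.array([[np.cos(a),np.sin(a),0],[-np.sin(a),np.cos(a),0],[0,0,1]]);so=np.array([.5546,.1096,0])
print(o['clock'],'tool',Rs@(o['ee_pos']-so),'F',Rs@o['wrist_force'])
f=bot.grab_frame('wrist');T=np.array(f['T_tool_cam']);R=np.array(o['orientation'])
def st(p): return Rs@(R@(T[:3,:3]@np.array(p)+T[:3,3])+o['ee_pos']-so)
for q in('roller','lever','foot_bar','far_edge','switch'):
    print(q,[(st(d['point']),round(d['confidence'],2)) for d in bot.search_frame('wrist',q)[:2]])
z=f['z_map'];K=f['intrinsics'];v,u=np.indices(z.shape);P=np.stack([(u-K[0][2])*z/K[0][0],(v-K[1][2])*z/K[1][1],z],-1)
Q=(P@T[:3,:3].T+T[:3,3])@R.T+o['ee_pos']-so; Q=Q@Rs.T; np.savez('w.npz',Q=Q,img=f['img'])
cv2.imwrite(sys.argv[1],f['img'][...,::-1])
E
python3 wl.py pics/w2.png
```

```text
clock: 11.08
ee_pos: [0.573, 0.0504, -0.0047]
orientation: [[-0.31, 0.951, -0.0], [0.951, 0.31, 0.0], [0.0, 0.0, -1.0]]
wrist_force: [0.9, -2.2, -1.3]
gripper_width: 0.0855
grasp_force: 1.0
11.075 tool [-0.062   0.0006 -0.0047] F [-2.316  -0.174  -1.2681]
roller [(array([-0.0077, -0.0647,  0.0498]), 0.88)]
lever [(array([-0.0067, -0.0663,  0.0508]), 0.91)]
foot_bar [(array([0.0158, 0.0009, 0.0999]), 0.81)]
far_edge [(array([ 0.0169, -0.0016,  0.1022]), 0.69)]
switch [(array([-0.0061, -0.0597,  0.0716]), 0.56)]
```

View pics/w2.png

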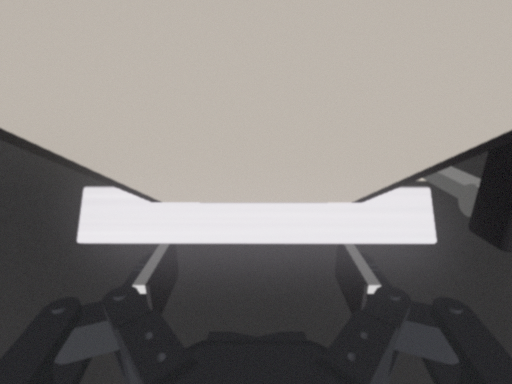

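The wrist view shows the panel square between the fingers. The grey lever and roller (around 460,190) are just past the bar's right end (435,215), beneath the black nose at right.

```bash
cat > rl.py <<'E'
import numpy as np
np.set_printoptions(precision=1,suppress=True)
d=np.load('w.npz');Q=d['Q']*1000;g=d['img'].mean(2)
for r in range(165,225,5):
    print(r,[tuple(Q[r,c].round().astype(int))+(int(g[r,c]),) for c in range(424,484,7)])
E
python3 rl.py
```

```text
165 [(np.int64(5), np.int64(-36), np.int64(78), 179), (np.int64(5), np.int64(-38), np.int64(78), 164), (np.int64(4), np.int64(-42), np.int64(74), 46), (np.int64(5), np.int64(-43), np.int64(75), 43), (np.int64(4), np.int64(-46), np.int64(74), 53), (np.int64(-12), np.int64(-101), np.int64(2), 60), (np.int64(-12), np.int64(-105), np.int64(2), 58), (np.int64(-12), np.int64(-108), np.int64(3), 57), (np.int64(-12), np.int64(-112), np.int64(1), 52)]
170 [(np.int64(2), np.int64(-41), np.int64(70), 84), (np.int64(2), np.int64(-42), np.int64(71), 53), (np.int64(2), np.int64(-45), np.int64(69), 65), (np.int64(-6), np.int64(-70), np.int64(37), 126), (np.int64(-6), np.int64(-73), np.int64(37), 126), (np.int64(-6), np.int64(-75), np.int64(38), 111), (np.int64(-15), np.int64(-106), np.int64(2), 58), (np.int64(-14), np.int64(-109), np.int64(2), 55), (np.int64(-15), np.int64(-113), np.int64(2), 52)]
175 [(np.int64(0), np.int64(-43), np.int64(68), 56), (np.int64(-8), np.int64(-64), np.int64(38), 93), (np.int64(-7), np.int64(-64), np.int64(42), 100), (np.int64(-6), np.int64(-65), np.int64(44), 119), (n
[... 3623 characters left out ...]
nt64(-39), np.int64(-104), np.int64(3), 63), (np.int64(-40), np.int64(-109), np.int64(1), 62), (np.int64(-14), np.int64(-63), np.int64(60), 82), (np.int64(-11), np.int64(-59), np.int64(67), 36), (np.int64(-11), np.int64(-61), np.int64(68), 30)]
220 [(np.int64(-32), np.int64(-74), np.int64(26), 231), (np.int64(-31), np.int64(-76), np.int64(27), 230), (np.int64(-43), np.int64(-97), np.int64(2), 68), (np.int64(-43), np.int64(-101), np.int64(1), 66), (np.int64(-43), np.int64(-105), np.int64(2), 64), (np.int64(-42), np.int64(-108), np.int64(3), 64), (np.int64(-42), np.int64(-112), np.int64(3), 59), (np.int64(-13), np.int64(-59), np.int64(68), 36), (np.int64(-12), np.int64(-60), np.int64(69), 30)]
```

```bash
python3 -m crank '[[0.01,0,0,0,1],[0.02,0,0,0,1],[0.025,0,0,0,1],[0.025,0,0,0,1]]';python3 -m crank '[[0.005,0,0,0,1],[0.01,0,0,0,1],[0.01,0,0,0,1]]'; cat > la.py <<'E'
import numpy as np
d=np.load('w.npz');Q=d['Q'].reshape(-1,3)*1000;g=d['img'].mean(2).ravel()
m=(Q[:,1]<-66)&(Q[:,1]>-78)&(Q[:,2]>30)&(Q[:,2]<57)&(abs(Q[:,0])<16)
k=Q[m];p=np.polyfit(k[:,2],k[:,0],1);print('arm face pts',m.sum(),'z',k[:,2].min(),k[:,2].max(),'angle',-p[0],'x@60',np.polyval(p,60),'x@18',np.polyval(p,18),'res',np.std(k[:,0]-np.polyval(p,k[:,2])))
m=(g>170)&(abs(Q[:,1])>50)&(abs(Q[:,1])<82)&(Q[:,2]<32)&(Q[:,2]>8)&(Q[:,0]>-60)
for s in(-1,1):
    k=Q[m&(Q[:,1]*s>0)];print('bar front x',np.percentile(k[:,0],[98,99.5]),'z there',np.median(k[k[:,0]>np.percentile(k[:,0],97),2]))
m=(g>120)&(Q[:,2]>60)&(Q[:,2]<140)&(abs(Q[:,1])<36)
k=Q[m];A=np.c_[k[:,2],k[:,1],np.ones(len(k))];p=np.linalg.lstsq(A,k[:,0],rcond=None)[0];print('slab tilt',np.degrees(np.arctan2(1,p[0])),'yaw',np.degrees(p[1]),len(k))
E
python3 la.py; python3 wl.py pics/w3.png; python3 la.py
```

```text
clock: 11.88
ee_pos: [0.5716, 0.0544, -0.0048]
orientation: [[-0.309, 0.951, 0.0], [0.951, 0.309, -0.001], [-0.001, -0.0, -1.0]]
wrist_force: [1.8, -6.3, -3.6]
gripper_width: 0.0855
grasp_force: 3.0
clock: 12.25
ee_pos: [0.5709, 0.056, -0.005]
orientation: [[-0.309, 0.951, -0.0], [0.951, 0.309, -0.002], [-0.002, -0.001, -1.0]]
wrist_force: [2.6, -7.0, -6.3]
gripper_width: 0.0854
grasp_force: 3.7
arm face pts 344 z 33.75016564954268 53.43290388240909 angle 0.04611729513495955 x@60 -6.727417831499584 x@18 -4.7904914358312825 res 0.18399807015603037
bar front x [-19.32122638 -18.79837035] z there 18.759741113481113
bar front x [-20.24335291 -19.63656849] z there 18.668869723037243
slab tilt 76.55467010975903 yaw -0.34002418937437057 86602
12.25 tool [-0.0561  0.0008 -0.005 ] F [-7.4524 -0.3266 -6.3251]
roller [(array([-0.0074, -0.0643,  0.0483]), 0.77)]
lever [(array([-0.0075, -0.0644,  0.0516]), 0.87), (array([ 0.0362, -0.0108,  0.0676]), 0.67)]
foot_bar [(array([0.019 , 0.0001, 0.1031]), 0.95)]
far_edge [(array([0.0212, 0.0014, 0.1037]), 0.97), (array([ 0.0379, -0.0123,  0.0647]), 0.68)]
switch [(array([ 0.0357, -0.0095,  0.065 ]), 0.65)]
arm face pts 448 z 34.186202643825546 55.77271699050699 angle 0.08740126735595838 x@60 -6.701281896849153 x@18 -3.030428667898901 res 0.243783381069125
bar front x [-15.32461413 -14.3128725 ] z there 19.903072468626334
bar front x [-14.87872806 -14.04639626] z there 19.366159067004638
slab tilt 79.88430212677123 yaw -5.679897395558149 64212
```

Wrist depth puts the lever at 0.087 rad (it was 0.046), and the bar is now pushing the roller. Advance 3 mm.

```bash
python3 -m crank '[[0.007,0,0,0,1],[0.015,0,0,0,1],[0.015,0,0,0,1]]'; python3 wl.py pics/w3.png; python3 la.py
```

```text
clock: 12.92
ee_pos: [0.5699, 0.0589, -0.005]
orientation: [[-0.309, 0.951, -0.0], [0.951, 0.309, -0.002], [-0.001, -0.001, -1.0]]
wrist_force: [2.4, -6.3, -7.0]
gripper_width: 0.0854
grasp_force: 3.5
12.925 tool [-0.0529  0.0009 -0.005 ] F [-6.7605 -0.3125 -7.0076]
roller [(array([-0.0031, -0.0681,  0.0479]), 0.69)]
lever [(array([-0.0045, -0.064 ,  0.0489]), 0.88), (array([0.0202, 0.0012, 0.1055]), 0.68)]
foot_bar [(array([0.0203, 0.001 , 0.1025]), 0.96)]
far_edge [(array([0.0242, 0.0008, 0.1032]), 0.66)]
switch [(array([ 0.0393, -0.0054,  0.0667]), 0.7)]
arm face pts 529 z 36.19610934515928 56.69338114155877 angle 0.15907006831832185 x@60 -6.570628132544829 x@18 0.11031473682468862 res 0.2863801539726124
bar front x [-13.4490992  -12.48512282] z there 20.283312751100638
bar front x [-12.85883569 -11.68588039] z there 19.910132543962554
slab tilt 77.59696179871173 yaw -6.764261007778438 50555
```

```bash
python3 -m crank '[[0.005,0,0,0,1],[0.005,0,0,0,1]]'; python3 wl.py pics/w3.png; python3 la.py; python3 -m crank '[[-0.01,0,0,0,1],[-0.03,0,0,0,1],[-0.06,0,0,0,1],[-0.1,0,0,0,1]]'; python3 wl.py pics/w4.png; python3 la.py
```

```text
clock: 13.48
ee_pos: [0.5696, 0.0598, -0.005]
orientation: [[-0.309, 0.951, -0.0], [0.951, 0.309, -0.002], [-0.002, -0.001, -1.0]]
wrist_force: [1.7, -6.9, -5.3]
gripper_width: 0.0851
grasp_force: 3.6
13.475 tool [-0.052   0.0009 -0.005 ] F [-7.0316  0.5055 -5.2763]
roller [(array([-0.0049, -0.0677,  0.0479]), 0.77)]
lever [(array([-0.0033, -0.0645,  0.0493]), 0.79)]
foot_bar [(array([ 0.0219, -0.0003,  0.1022]), 0.59)]
far_edge [(array([0.0207, 0.0025, 0.105 ]), 0.91)]
switch [(array([ 0.0387, -0.0043,  0.0641]), 0.88), (array([0.0239, 0.0004, 0.1033]), 0.67)]
arm face pts 541 z 36.842364467772285 56.43340185362439 angle 0.1846531891073743 x@60 -6.609562356511869 x@18 1.1458715859978517 res 0.31922550652282944
bar front x [-12.84995235 -11.84363789] z there 20.5120400229541
bar front x [-12.29735862 -11.1345532 ] z there 20.299665045669055
slab tilt 76.94891322358237 yaw -6.80451255040738 46542
clock: 14.28
ee_pos: [0.576, 0.0413, -0.0046]
orientation: [[-0.31, 0.951, 0.0], [0.951, 0.31, 0.0], [0.0, 0.0, -1.0]]
wrist_force: [0.2, -0.3, -0.4]
gripper_width: 0.0856
grasp_force: 0.0
14.275 tool [-0.0716  0.0004 -0.0046] F [-0.3521 -0.1115 -0.3629]
roller [(array([-0.0042, -0.0644,  0.0407]), 0.74)]
lever [(array([-0.0025, -0.0641,  0.042 ]), 0.86)]
foot_bar [(array([ 0.01  , -0.0009,  0.0831]), 0.61)]
far_edge [(array([ 0.0111, -0.001 ,  0.0806]), 0.7)]
switch [(array([-0.0046, -0.062 ,  0.0668]), 0.73)]
arm face pts 515 z 30.27460591408931 54.37703702783232 angle 0.18397441983931653 x@60 -6.562193249758171 x@18 1.1647323834931225 res 0.2158199431423767
bar front x [0.92607618 2.57631015] z there 26.956034264633633
bar front x [-11.06015121 -10.59104471] z there 19.686213887748274
slab tilt 88.4515515570086 yaw -0.14850410500326885 56918
```

View pics/w4.png

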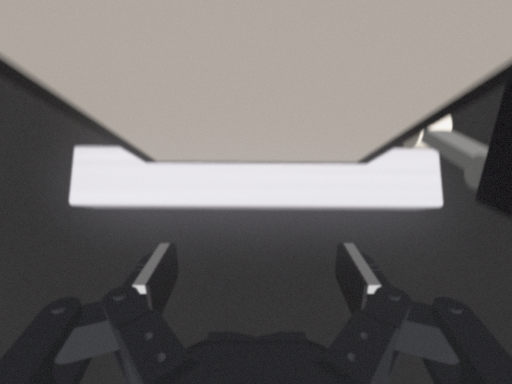

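The panel stands by itself, square (bar at cols 70–442, level). The lever stays at 0.184 rad. Retreat and check.

```bash
python3 -m crank '[[-0.2,0,0,0,1],[-0.3,0,-0.1,0,1],[-0.4,0,-0.5,0,1],[-0.6,0,-1,0,1],[-0.8,0,-1,0,1]]'; python3 -m crank '[[-0.3,0,0,0,1],[-0.6,0,0,0,1],[-0.6,0,0,0,1],[-0.6,0,0,0,1]]'; python3 look.py pics/l9.png
```

```text
clock: 15.2
ee_pos: [0.6203, -0.093, 0.1809]
orientation: [[-0.312, 0.95, 0.002], [0.95, 0.312, -0.0], [-0.001, 0.002, -1.0]]
wrist_force: [1.7, -0.5, -0.1]
gripper_width: 0.0854
grasp_force: 0.0
clock: 15.7
ee_pos: [0.6566, -0.2071, 0.1774]
orientation: [[-0.31, 0.951, -0.001], [0.951, 0.31, 0.001], [0.001, -0.001, -1.0]]
wrist_force: [-0.1, -0.1, 0.9]
gripper_width: 0.0854
grasp_force: 0.0
15.7 tool X,Y -0.3327656922379376 -0.0004984423481363826 0.1774326659851443 [-0.0944 -0.0756  0.9444]
```

View pics/l9.png

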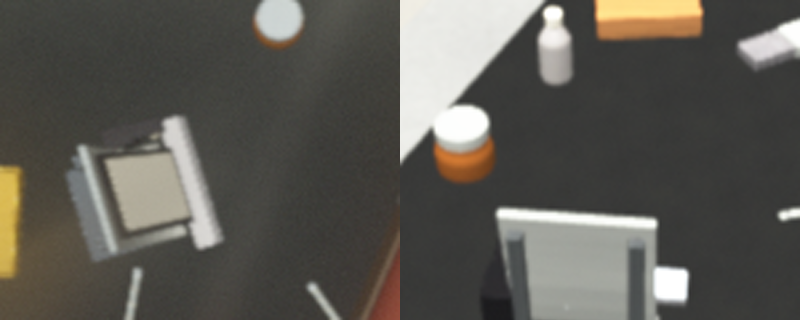

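The panel leans square and centred in the stand, the bystanders have not moved, and the robot is clear.

```bash
python3 -c "
from station import bot;print(bot.job_done())"
```

```text
the job is handed in; nothing more can be done
None
```

The panel is leaning by itself, square and centred in the stand, with the lever at about 0.18 rad by wrist-camera depth: past the 0.12 rad click and short of the 0.28 rad overtravel. I didn't see the light itself come on; I handed the job in at about 16 s with the robot clear and the bystanders in view unmoved.

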